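Gauge a condenser jacket with radius leaves

ROBOT

A 6-joint arm with a two-finger parallel gripper is mounted at the origin on the work surface. World frame = base frame: x ahead of the robot, y to its left, z up, the work surface at z = 0. Lengths are in m, angles in rad, forces in N, time in s.
With the tool pointing down it reaches from about 0.3 to 0.75 m from the base axis. Payload 8.5 kg.
Tool frame: the origin (TCP) lies midway between the tips of the shut fingers; the grasp point (between the pads) lies 19 mm behind it; z points along the fingers, y is the line along which they close (so a half turn about z gives the same grasp; the last joint's range is limited). The gripper opens to 85 mm and grips with 20 to 120 N. Pads are 22 mm wide; open, the fingers measure 114 mm over their backs; the gripper's body (76 mm by 85 mm) begins 54 mm behind the grasp point. The pads swing forward as they close: fully open they stand 13 mm farther back than shut.
Start: joints at [-1.349, 0.381, 1.297, -0, 1.464, -0.215], TCP at [0.233, -0.498, 0.231] pointing down, gripper open.
Joint ranges: [-3.11, 3.11], [-0.89, 2.33], [0.22, 2.48], [-1.42, 4.56], [0.17, 2.85], [-2.88, 2.88]. Speed limits (rad/s): [2.39, 2.39, 3.14, 3.14, 3.14, 3.14].

INTERFACE

Orientations are given as [roll, pitch, yaw] about the fixed x, y, z axes, in that order (R = Rz(yaw) Ry(pitch) Rx(roll)).
In Python, from station import env gives the robot as it stands. The module is installed in compiled form; this text tells all that it offers.
- The arm moves only by the tool servo_tool, never from a script. Its argument "rows" is a list of rows, each a list of 4 numbers: the shift along the world's x, y, z in mm, then the turn about the world's z in degrees. In form: [[dx, dy, dz, spin], ...]. A call has 1 to 10 rows; each row shifts and turns the commanded pose from where the row before left it; what a row does not reach is not made up. A row lasts 1/12 s, in which the tool goes at most 41.7 mm and 7.16 degrees, less where a joint would pass 70% of its speed; a pose out of reach is approached as far as the arm can. A call with a gripper value outside its range is refused whole. "claw" is the gripper command: -1 is fully open, 1 is shut, values between are in proportion, set as the call begins (left out, the last holds). The fingers move at their own pace and stop on an object; the grip force is fixed at half the most. Time passes only in rows, so rows that do not move let the fingers close. It gives the time, the measured TCP pose, the force, the opening and the grip force at its end, in the units of the state.
- env.sense(): the state, without advancing time (a new reading comes with each control period).
- env.snapshot(name): name is "scene" or "top" or "wrist"; returns a dict with "pixels" (400x640x3 uint8, blue, green, red), "range_z" (400x640 float32, m along the optical axis (not along the pixel's ray), 0 where there is no reading), "fx", "fy", "cx", "cy" (pixels), "camera_from_world" (4x4, takes a point from world to camera coordinates). Camera axes: x right, y down, z forward; pixel columns grow to the right and rows downward; lengths in m; the calibration is good to about 2 mm. A picture is of the moment at which its call begins.
- env.close_job(): hands the job in; it is judged then, once.
The state is a dict: "clock": time; "joint_pos": joint angles; "joint_vel": joint speeds; "effort": joint torques, N m; "tool_pos": TCP position; "ee_rot": TCP orientation; "ft_force": force on the tool from outside, world axes, zero at the start; "wrist_torque": the same for the moment, N m; "gripper_width": finger opening in m; "grasp_force": force on a finger pad.
Only numpy, scipy, OpenCV 4.12 (cv2) and the standard library are available. Lean on these libraries where they do the work, as an engineer would, in place of code of your own. Each camera call takes 0.05 s, during which the arm holds its last target. There are 200 camera calls.

TASK

Gauge the jacket of the nearer glass condenser with the radius leaves: stand the leaf whose hollow fits it upright and square across the bare middle of the jacket, touching with only a few newtons, then swing it round the jacket, still touching as lightly, about ten degrees towards the robot and after that about ten degrees away from it, pausing a moment in each of the three positions to feel that it does not rock. The glass is fragile: touch it gently, move smoothly while in contact, and do not press hard on it or bump it. Then stand the fitting leaf in the narrow bay of the kit tray, with the other two leaves standing in their rack and the cork ring, bottle and beaker undisturbed.

Things in the scene. Friction and masses are not known exactly. Their poses are not given: they have to be found in the camera images.
- slim_axis (a point): rest axis of a glass condenser lying level, 75 mm above the bench, axis along y, x level and away from the robot; green coil inside. Round jacket 60 mm in diameter, 250 mm long, strapped rigidly in two saddles 98 mm to each side; 140 mm bare between. Its rests are on height screws: the real axis is up to 8 mm above or below this point; feel for it. One condenser lies near, one behind (x over 0.7 m); which one varies.
- stout_axis (a point): rest axis of a glass condenser lying level, 75 mm above the bench, axis along y, x level and away from the robot; green coil inside. Round jacket 76 mm in diameter, 250 mm long, strapped rigidly in two saddles 98 mm to each side; 140 mm bare between. Its rests are on height screws: the real axis is up to 8 mm above or below this point; feel for it. One condenser lies near, one behind (x over 0.7 m); which one varies.
- slim: the whole slimmer condenser with its saddles; origin on the bench, 75 mm below point slim_axis, same directions.
- stout: the whole stouter condenser with its saddles; origin on the bench, 75 mm below point stout_axis, same directions.
- leaf_30_mid (a point): centre of an aluminium radius leaf of 30 mm radius: plate 80 mm wide (x), 8 mm thick (y), 95 mm tall (z), about 0.12 kg. Lower edge: concave mouth of 30 mm radius, a 90 degree arc 42 mm across, 8.8 mm deep, flat feet beside it; top: convex half round of 30 mm radius. Stands loose, mouth down, in one of the rack's slots; which one varies.
- leaf_34_mid (a point): centre of an aluminium radius leaf of 34 mm radius: plate 80 mm wide (x), 8 mm thick (y), 95 mm tall (z), about 0.12 kg. Lower edge: concave mouth of 34 mm radius, a 90 degree arc 48 mm across, 10.0 mm deep, flat feet beside it; top: convex half round of 34 mm radius. Stands loose, mouth down, in one of the rack's slots; which one varies.
- leaf_38_mid (a point): centre of an aluminium radius leaf of 38 mm radius: plate 80 mm wide (x), 8 mm thick (y), 95 mm tall (z), about 0.12 kg. Lower edge: concave mouth of 38 mm radius, a 90 degree arc 54 mm across, 11.1 mm deep, flat feet beside it; top: convex half round of 38 mm radius. Stands loose, mouth down, in one of the rack's slots; which one varies.
- leaf_30_eye (a point): the centre of curvature of the mouth of the 30 mm leaf, 21.2 mm below the leaf's underside and 68.7 mm below its centre, in mid-thickness; on the jacket's axis when this leaf sits on a jacket of its own radius. Same directions as the leaf.
- leaf_34_eye (a point): the centre of curvature of the mouth of the 34 mm leaf, 24.0 mm below the leaf's underside and 71.5 mm below its centre, in mid-thickness; on the jacket's axis when this leaf sits on a jacket of its own radius. Same directions as the leaf.
- leaf_38_eye (a point): the centre of curvature of the mouth of the 38 mm leaf, 26.9 mm below the leaf's underside and 74.4 mm below its centre, in mid-thickness; on the jacket's axis when this leaf sits on a jacket of its own radius. Same directions as the leaf.
- leaf_30_foot (a point): middle of the 30 mm leaf's underside, level with its feet, 47.5 mm below its centre.
- leaf_34_foot (a point): middle of the 34 mm leaf's underside, level with its feet, 47.5 mm below its centre.
- leaf_38_foot (a point): middle of the 38 mm leaf's underside, level with its feet, 47.5 mm below its centre.
- leaf_30: the 30 mm leaf as a whole; origin at the middle of its underside, 47.5 mm below its centre.
- leaf_34: the 34 mm leaf as a whole; origin at the middle of its underside, 47.5 mm below its centre.
- leaf_38: the 38 mm leaf as a whole; origin at the middle of its underside, 47.5 mm below its centre.
- rack: black slotted block 100 x 190 x 24 mm holding the leaves, fixed; origin at the middle of its underside. Three slots 66 mm apart along its y, each 10 mm wide, 82 mm long along x, 16 mm deep; a leaf in a slot stands with its underside 8 mm above the bench.
- kit_bay (a point): middle of the floor (4 mm above the bench) of the narrow bay of the white kit tray, fixed: 20 mm wide along y, 102 mm long along x, walls 22 mm above this floor, 4 mm thick. The tray goes on 92 mm to +y of the bay with a wider bay that holds a joint clamp and a stopper, none higher than the walls.
- cork_ring: cork flask ring, 100 mm across, 30 mm high, a bystander; origin at its underside.
- reagent: amber bottle 70 mm across, 140 mm high, a bystander; origin at its underside.
- beaker: glass beaker 70 mm across, 85 mm high, a bystander; origin at its underside.
Things that resemble listed ones, but are neither listed nor needed, are in the scene too. Leave any blue or purple look-alike of the leaf_38 alone. What is shaped like the leaf_34 but green is not meant.

How it is judged:
On the way, in this order (a step that is already met when the one before it is completed fails the run):
1. the leaf of the jacket's own radius stands square and upright across the bare middle of the nearer condenser, touching it lightly (0.5 to 12 N), its mouth centred within 3 mm (((world x of slim below 0.7 m and x of leaf_30_eye in the frame of slim_axis between -0.003 and 0.003 m and z of leaf_30_eye in the frame of slim_axis between -0.0115 and 0.0115 m and y of leaf_30_eye in the frame of slim_axis between -0.075 and 0.075 m and angle between the y axis of leaf_30_mid and the y axis of slim_axis, either way round below 0.15 rad and contact force between leaf_30 and slim between 0.5 and 12 N and x of leaf_30_mid in the frame of slim_axis between -0.005 and 0.005 m) or (world x of stout below 0.7 m and x of leaf_38_eye in the frame of stout_axis between -0.003 and 0.003 m and z of leaf_38_eye in the frame of stout_axis between -0.0115 and 0.0115 m and y of leaf_38_eye in the frame of stout_axis between -0.075 and 0.075 m and angle between the y axis of leaf_38_mid and the y axis of stout_axis, either way round below 0.15 rad and contact force between leaf_38 and stout between 0.5 and 12 N and x of leaf_38_mid in the frame of stout_axis between -0.005 and 0.005 m))), for 0.3 s.
2. still seated and touching lightly (0.5 to 12 N), it is swung towards the robot about the axis (its centre over 8.5 mm to the robot's side, about 7 degrees) (((world x of slim below 0.7 m and x of leaf_30_eye in the frame of slim_axis between -0.003 and 0.003 m and z of leaf_30_eye in the frame of slim_axis between -0.0115 and 0.0115 m and y of leaf_30_eye in the frame of slim_axis between -0.075 and 0.075 m and angle between the y axis of leaf_30_mid and the y axis of slim_axis, either way round below 0.15 rad and contact force between leaf_30 and slim between 0.5 and 12 N and x of leaf_30_mid in the frame of slim_axis below -0.0085 m) or (world x of stout below 0.7 m and x of leaf_38_eye in the frame of stout_axis between -0.003 and 0.003 m and z of leaf_38_eye in the frame of stout_axis between -0.0115 and 0.0115 m and y of leaf_38_eye in the frame of stout_axis between -0.075 and 0.075 m and angle between the y axis of leaf_38_mid and the y axis of stout_axis, either way round below 0.15 rad and contact force between leaf_38 and stout between 0.5 and 12 N and x of leaf_38_mid in the frame of stout_axis below -0.0085 m))), for 0.2 s.
3. still seated and touching lightly (0.5 to 12 N), it is swung as far away from the robot (((world x of slim below 0.7 m and x of leaf_30_eye in the frame of slim_axis between -0.003 and 0.003 m and z of leaf_30_eye in the frame of slim_axis between -0.0115 and 0.0115 m and y of leaf_30_eye in the frame of slim_axis between -0.075 and 0.075 m and angle between the y axis of leaf_30_mid and the y axis of slim_axis, either way round below 0.15 rad and contact force between leaf_30 and slim between 0.5 and 12 N and x of leaf_30_mid in the frame of slim_axis above 0.0085 m) or (world x of stout below 0.7 m and x of leaf_38_eye in the frame of stout_axis between -0.003 and 0.003 m and z of leaf_38_eye in the frame of stout_axis between -0.0115 and 0.0115 m and y of leaf_38_eye in the frame of stout_axis between -0.075 and 0.075 m and angle between the y axis of leaf_38_mid and the y axis of stout_axis, either way round below 0.15 rad and contact force between leaf_38 and stout between 0.5 and 12 N and x of leaf_38_mid in the frame of stout_axis above 0.0085 m))), for 0.2 s.
At the end, for the whole second after the job is handed in: The fitting leaf stands or leans in the narrow bay, its underside within 8 mm of the bay floor, at rest; the two other leaves stand in rack slots (((world x of slim below 0.7 m and (z of leaf_30_mid in the frame of kit_bay between 0.02 and 0.054 m and y of leaf_30_foot in the frame of kit_bay between -0.012 and 0.012 m and x of leaf_30_foot in the frame of kit_bay between -0.02 and 0.02 m and z of leaf_30_foot in the frame of kit_bay below 0.008 m and angle between leaf_30_mid's own z axis and vertical below 0.8 rad and linear speed of leaf_30 below 0.02 m/s) and (z of leaf_34_mid in the frame of rack below 0.062 m and x of leaf_34_mid in the frame of rack between -0.012 and 0.012 m and y of leaf_34_mid in the frame of rack between -0.08 and 0.08 m and angle between leaf_34_mid's own z axis and vertical below 0.3 rad) and (z of leaf_38_mid in the frame of rack below 0.062 m and x of leaf_38_mid in the frame of rack between -0.012 and 0.012 m and y of leaf_38_mid in the frame of rack between -0.08 and 0.08 m and angle between leaf_38_mid's own z axis and vertical below 0.3 rad)) or (world x of stout below 0.7 m and (z of leaf_38_mid in the frame of kit_bay between 0.02 and 0.054 m and y of leaf_38_foot in the frame of kit_bay between -0.012 and 0.012 m and x of leaf_38_foot in the frame of kit_bay between -0.02 and 0.02 m and z of leaf_38_foot in the frame of kit_bay below 0.008 m and angle between leaf_38_mid's own z axis and vertical below 0.8 rad and linear speed of leaf_38 below 0.02 m/s) and (z of leaf_30_mid in the frame of rack below 0.062 m and x of leaf_30_mid in the frame of rack between -0.012 and 0.012 m and y of leaf_30_mid in the frame of rack between -0.08 and 0.08 m and angle between leaf_30_mid's own z axis and vertical below 0.3 rad) and (z of leaf_34_mid in the frame of rack below 0.062 m and x of leaf_34_mid in the frame of rack between -0.012 and 0.012 m and y of leaf_34_mid in the frame of rack between -0.08 and 0.08 m and angle between leaf_34_mid's own z axis and vertical below 0.3 rad)))); the robot touches nothing.
It fails at once if a leaf is pressed on condenser glass with more than 25 N (contact force between any of leaf_30, leaf_34, leaf_38 and slim above 25 N or contact force between any of leaf_30, leaf_34, leaf_38 and stout above 25 N).
It fails at once if the fingers or the arm bump a condenser (over 3 N) (contact force between any of the fingers, the arm and slim above 3 N or contact force between any of the fingers, the arm and stout above 3 N).
It fails at once if the cork ring, the amber bottle or the beaker is shifted by more than 30 mm (distance of any of cork_ring, reagent, beaker from where it was at the start of the episode above 0.03 m).
It also fails if it takes over 67 s, if anything falls off the work surface, if the arm or the gripper's body presses on something with over 40 N, if the wrist force passes 120 N, or if a joint passes its speed limit or range.

## Working session

There is one attempt and no reset: what is moved stays moved. The work goes in short steps, Python scripts to look and compute and a tool call to move; the robot and the scene stay as the last step left them, time stands still between calls to the robot, and variables do not carry over. Pictures are saved under pics/ and viewed, at most 10 in all, crops included, and the job is handed in when it is done.

Besides the shell and the picture viewer there is one more tool, called after "Emit:" as a command line: name --pt "numbers of a row" for each row, then --argument value for the rest. servo_tool: Moves the arm, as the interface text tells. Its arguments: {"type":"object","properties":{"rows":{"type":"array","items":{"type":"array","items":{"type":"number"}}},"claw":{"type":"number"}},"required":["rows"]}

```bash
mkdir -p pics; cat > h.py <<'E'
from station import env
import numpy as np, cv2
def snap(n,f=None):
    s=env.snapshot(n)
    if f: cv2.imwrite('pics/'+f,s['pixels'])
    np.savez(''+n+'.npz',**s)
    return s
def load(n): return dict(np.load(''+n+'.npz'))
def cloud(s):
    v,u=np.mgrid[0:400,0:640]; z=s['range_z']
    p=np.stack([(u-s['cx'])/s['fx']*z,(v-s['cy'])/s['fy']*z,z],-1)
    T=np.linalg.inv(s['camera_from_world'])
    w=p@T[:3,:3].T+T[:3,3]; w[z==0]=np.nan
    return w
E
python3 - <<'E'
from h import *
for n in('scene','top'):
    s=snap(n,n+'.png'); print(n,np.linalg.inv(s['camera_from_world'])[:3].round(3).tolist(),s['fx'])
print(env.sense())
E
```

```text
scene [[0.865, 0.378, -0.331, 1.035], [0.502, -0.672, 0.544, -0.777], [-0.017, -0.636, -0.771, 1.203]] 509.77021093652144
top [[-0.017, -0.997, 0.075, 0.469], [-1.0, 0.016, -0.013, 0.042], [0.011, -0.075, -0.997, 1.155]] 401.4072610011685
{'clock': 0.1, 'joint_pos': array([-1.34929110e+00,  3.81162159e-01,  1.29812861e+00, -1.96257327e-05,
        1.46358546e+00, -2.15303288e-01]), 'joint_vel': array([ 7.64919995e-04, -3.48333354e-03, -2.82621554e-03, -6.63158168e-05,
       -9.80872872e-04,  8.35859953e-04]), 'effort': array([ 4.45012789e-03, -4.49225056e+01, -2.31655025e+01, -1.54852469e-04,
        3.69112080e-03, -2.92635343e-05]), 'tool_pos': array([ 0.23261435, -0.49811992,  0.23077451]), 'ee_rot': array([-3.14033455e+00, -2.55167478e-04,  4.36810471e-01]), 'ft_force': array([ 0.9651711 ,  0.84628403, -0.02294379]), 'wrist_torque': array([ 0.03011324, -0.01630387, -0.0057884 ]), 'grasp_force': 0.0, 'gripper_width': 0.08520779990340908}
```

View pics/scene.png

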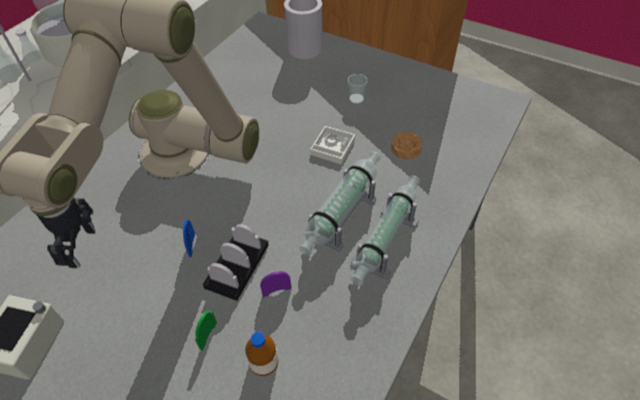

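View pics/top.png

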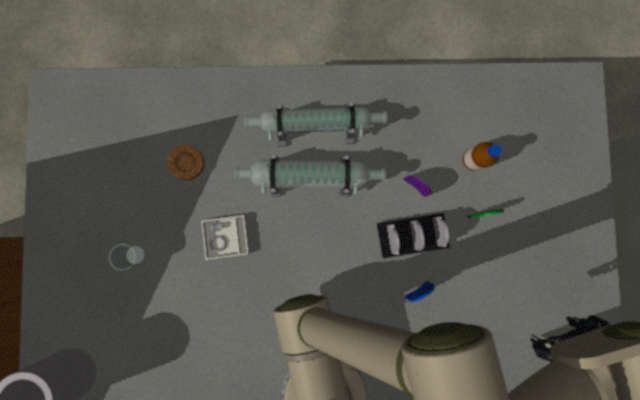

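The scene view shows the rack (235,262) with three aluminium leaves, the tray (332,145), the condensers (340,205) and (387,230), and coloured decoys. The top view shows the near condenser (304,174), which looks stouter than the far one (316,120), with the rack at (414,235) and the tray at (224,237).

```bash
python3 - <<'E'
from h import *
s=load('top'); w=cloud(s)
def box(n,u0,u1,v0,v1,z0,z1,w=w):
    p=w[v0:v1,u0:u1].reshape(-1,3); p=p[(p[:,2]>z0)&(p[:,2]<z1)]
    if len(p)>5:
        r=cv2.minAreaRect(p[:,:2].astype(np.float32)*1000)
        print(n,len(p),np.percentile(p,[2,50,98],axis=0).round(4).tolist(),np.round(r[0],1),np.round(r[1],1),round(r[2],1))
box('near',280,335,150,200,.05,.2); box('far',285,345,100,140,.05,.2)
for i,(a,b) in enumerate([(383,402),(408,426),(432,452)]): box('leaf%d'%i,a,b,212,258,.06,.2)
box('rack',370,455,205,265,.016,.03); box('tray',195,255,205,265,.016,.035)
for v in range(150,200,2): print(v,w[v,304].round(4), w[v-50,316].round(4))
s=load('scene');w=cloud(s)
im=s['pixels']; cv2.imwrite('pics/c.png',cv2.resize(im[215:305,190:300],None,fx=6.5,fy=6.5,interpolation=cv2.INTER_CUBIC))
box('leafscene',190,300,215,305,.05,.12,w)
E
```

```text
near 1532 [[0.5776, -0.03, 0.0911], [0.6096, 0.039, 0.1146], [0.6489, 0.1079, 0.1223]] [613.2  39. ] [144.1  72.7] 89.2
far 1332 [[0.7336, -0.0602, 0.0769], [0.7561, 0.0163, 0.1014], [0.7893, 0.0931, 0.1083]] [762.7  16.4] [ 59.6 161.9] 1.3
leaf0 164 [[0.3955, -0.2007, 0.0609], [0.4352, -0.1912, 0.0862], [0.4719, -0.185, 0.1038]] [ 433.8 -193. ] [79.6  8.8] 8.1
leaf1 182 [[0.4084, -0.2639, 0.0616], [0.445, -0.2561, 0.0874], [0.4796, -0.25, 0.1058]] [ 443.5 -258.1] [79.6  9.2] 8.5
leaf2 210 [[0.4161, -0.3302, 0.0606], [0.4541, -0.3215, 0.0852], [0.4895, -0.3155, 0.1034]] [ 453.  -323.5] [79.9  9.5] 7.9
rack 1622 [[0.3889, -0.3441, 0.0195], [0.4427, -0.2445, 0.0244], [0.4985, -0.1647, 0.0288]] [ 443.4 -258.5] [100.3 191.2] 8.0
tray 449 [[0.3899, 0.2094, 0.0163], [0.4651, 0.2803, 0.0247], [0.5053, 0.3338, 0.0298]] [447.5 272.1] [109.9 121.5] 6.3
150 [ 0.6958  0.0463 -0.004 ] [ 0.8438  0.0086 -0.002 ]
152 [ 6.892e-01  4.640e-02 -4.000e-04] [0.835  0.0089 0.0067]
154 [0.6831 0.0464 0.0007] [0.8308 0.0089 0.0011]
156 [0.6772 0.0465 0.0009] [8.25e-01 9.00e-03 7.00e-04]
158 [0.6711 0.0466 0.
[... 492 characters left out ...]
78 [0.5982 0.047  0.1179] [0.7375 0.0126 0.0875]
180 [0.5938 0.0471 0.1114] [0.7333 0.0125 0.0823]
182 [0.5885 0.0472 0.1118] [ 0.7479  0.0103 -0.001 ]
184 [0.5841 0.0473 0.1034] [ 0.7426  0.0104 -0.0035]
186 [0.5792 0.0474 0.1001] [0.7352 0.0106 0.0026]
188 [0.5836 0.048  0.0024] [0.7296 0.0107 0.0013]
190 [0.5779 0.0481 0.0018] [0.7237 0.0108 0.0011]
192 [0.572  0.0482 0.0023] [0.7177 0.0109 0.0014]
194 [ 0.5665  0.0483 -0.0007] [0.7118 0.011  0.0017]
196 [0.5605 0.0484 0.0019] [ 7.063e-01  1.110e-02 -4.000e-04]
198 [0.5546 0.0485 0.004 ] [0.6999 0.0113 0.0019]
leafscene 1212 [[0.3991, -0.3318, 0.0511], [0.4574, -0.2635, 0.0756], [0.6029, -0.1894, 0.1036]] [ 441.5 -259.9] [337.3 144.2] 9.1
```

View pics/c.png

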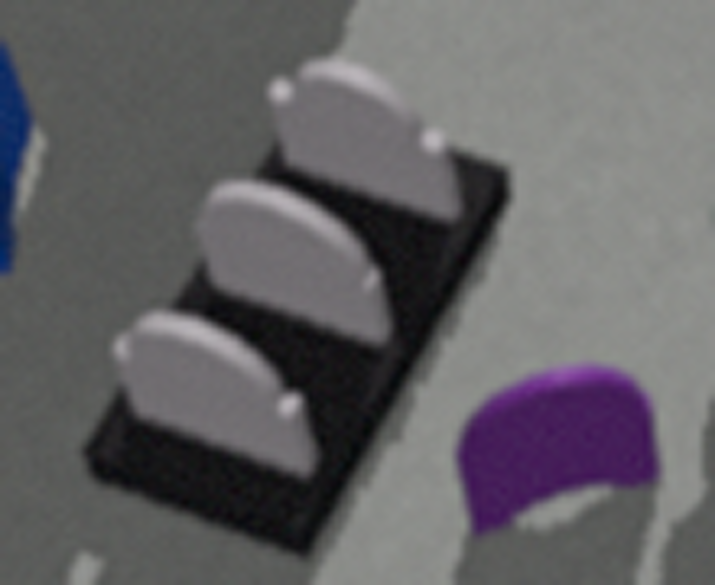

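The crop shows the rack leaves. The upper one (365,130) has the widest shoulders (30 mm), the lower one (215,390) has medium ones (34 mm), and the middle one (295,260) has almost none (38 mm). The near condenser is the stout one, so the middle leaf fits.

Emit:
servo_tool --pt "21 24 -1 -1.7" --pt "21 24 -1 -1.7" --pt "21 24 -1 -1.7" --pt "21 24 -1 -1.7" --pt "21 24 -1 -1.7" --pt "21 24 -1 -1.7" --pt "21 24 -1 -1.7" --pt "21 24 -1 -1.7" --pt "21 24 -1 -1.6" --pt "21 24 -1 -1.6" --claw 0.3

```text
clock: 0.93
tool_pos: [0.4434, -0.2569, 0.2211]
ee_rot: [-3.141, 0.0, 0.142]
ft_force: [0.5, 0.3, 0.9]
gripper_width: 0.0299
grasp_force: 0.0
```

```bash
python3 - <<'E'
from h import *
from scipy.optimize import least_squares
for n in('top','scene'):
    w=cloud(load(n)).reshape(-1,3)
    p=w[(w[:,0]>.55)&(w[:,0]<.68)&(w[:,1]>-.02)&(w[:,1]<.1)&(w[:,2]>.09)&(w[:,2]<.14)]
    f=lambda q:np.hypot((p[:,0]-q[0]-q[3]*(p[:,1]-.04))*np.cos(np.arctan(q[3])),p[:,2]-q[1])-q[2]
    r=least_squares(f,[.613,.08,.038,0],loss='soft_l1',f_scale=.002); 
    g=least_squares(lambda q:f([q[0],q[1],.038,q[2]]),[.613,.08,0],loss='soft_l1',f_scale=.002)
    print(n,len(p),r.x.round(4),g.x.round(4))
    # saddles/straps: points above jacket
    q=w[(w[:,0]>.55)&(w[:,0]<.68)&(abs(w[:,1]-.04)<.16)&(w[:,2]>.05)]
    h,e=np.histogram(q[:,1],bins=32,range=(-.12,.2)); m=[round(float(np.percentile(q[(q[:,1]>=a)&(q[:,1]<a+.01),2],98)),3) if ((q[:,1]>=a)&(q[:,1]<a+.01)).sum()>3 else 0 for a in e[:-1]]
    print(m)
s=snap('wrist','w1.png'); st=env.sense(); print(st['tool_pos'],st['ee_rot'],st['ft_force'],st['gripper_width'],st['clock'])
E
```

```text
top 1260 [0.6144 0.0822 0.0377 0.0271] [0.6145 0.0819 0.0271]
[0.115, 0.121, 0.122, 0.122, 0.124, 0.124, 0.124, 0.122, 0.123, 0.122, 0.122, 0.123, 0.122, 0.121, 0.122, 0.122, 0.122, 0.121, 0.122, 0.122, 0.123, 0.122, 0.121, 0.121, 0.125, 0.124, 0.121, 0.122, 0.121, 0.117, 0.111, 0.099]
scene 862 [0.6122 0.0821 0.0374 0.0241] [0.612  0.0814 0.0239]
[0.117, 0.12, 0.122, 0.123, 0.124, 0.124, 0.122, 0.122, 0.123, 0.124, 0.123, 0.122, 0.122, 0.122, 0.12, 0.121, 0.123, 0.123, 0.121, 0.121, 0.121, 0.121, 0.121, 0.122, 0.125, 0.124, 0.121, 0.121, 0.123, 0.117, 0.11, 0.099]
[ 0.44585471 -0.25312681  0.22089561] [-3.13924371e+00 -1.10670275e-03  1.43647092e-01] [ 0.53458105  4.3387427  -0.11950603] 0.030052248251475143 0.9833
```

View pics/w1.png

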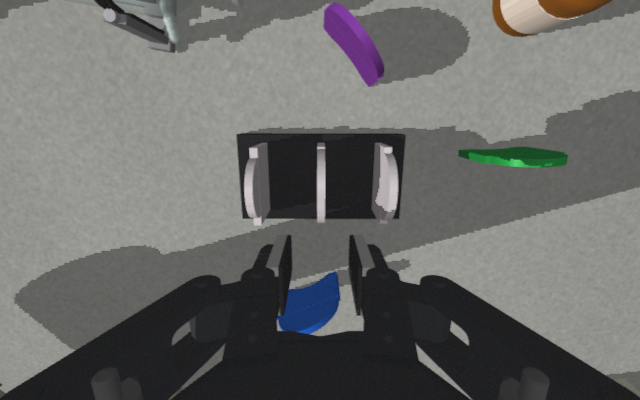

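The wrist view shows the rack squarely below, with the middle leaf edge-on at (321,182), its neighbours at (256,183) and (387,183), and the fingers straddling it at (285,275) and (356,275).

```bash
python3 - <<'E'
from h import *
st=env.sense(); print(st['tool_pos'],st['ee_rot'][2]*57.3)
s=snap('wrist'); w=cloud(s)
for i,(a,b) in enumerate([(235,275),(305,337),(365,408)]):
    p=w[125:225,a:b].reshape(-1,3); p=p[(p[:,2]>.07)&(p[:,2]<.2)]
    r=cv2.minAreaRect(p[:,:2].astype(np.float32)*1000); print(i,len(p),np.round(r[0],1),np.round(r[1],1),r[2],np.percentile(p[:,2],[50,98]), [ (round(float(np.ptp(p[abs(p[:,2]-h)<.002,0]))*1000,1) if (abs(p[:,2]-h)<.002).sum()>2 else 0) for h in(.075,.08,.085,.09,.095,.1)])
p=w[125:225,230:412].reshape(-1,3); p=p[(p[:,2]>.018)&(p[:,2]<.03)]
r=cv2.minAreaRect(p[:,:2].astype(np.float32)*1000); print('rack',np.round(r[0],1),np.round(r[1],1),r[2],np.median(p[:,2]))
E
```

```text
[ 0.44585471 -0.25312681  0.22089561] 8.230978346524894
0 961 [ 434.7 -190.8] [76.   8.5] 7.818710803985596 [0.09182785 0.10327555] [74.6, 57.1, 53.7, 52.2, 44.2, 32.7]
1 588 [ 445.8 -255.7] [68.4  7.6] 8.043600082397461 [0.09872696 0.1035419 ] [41.4, 3.1, 64.0, 59.5, 52.0, 38.0]
2 967 [ 454.  -321.2] [70.6  8.4] 7.832582950592041 [0.09347977 0.1032121 ] [65.8, 64.0, 62.5, 56.5, 48.8, 37.8]
rack [ 442.  -256.3] [100.5 190.6] 8.045509338378906 0.02394168871547908
```

Emit:
servo_tool --pt "1 0.5 -20 0" --pt "0 0 -30 0" --pt "0 0 -30 0" --pt "0 0 -30 0" --pt "0 0 -20 0" --pt "0 0 -15 0" --pt "0 0 -10 0" --pt "0 0 0 0" --pt "0 0 0 0"

```text
clock: 1.78
tool_pos: [0.4433, -0.2582, 0.0662]
ee_rot: [-3.141, 0.001, 0.143]
ft_force: [0.5, -0.2, 0.5]
gripper_width: 0.03
grasp_force: 0.0
```

Emit:
servo_tool --pt "0 0 0 0" --pt "0 0 0 0" --pt "0 0 0 0" --pt "0 0 0 0" --pt "0 0 0 0" --pt "0 0 0 0" --claw 0.84

```text
clock: 2.28
tool_pos: [0.4439, -0.2582, 0.0672]
ee_rot: [3.14, -0.001, 0.144]
ft_force: [-1.0, 0.1, 5.4]
gripper_width: 0.0075
grasp_force: 29.3
```

Emit:
servo_tool --pt "0 0 4 0" --pt "0 0 8 0" --pt "0 0 12 0" --pt "0 0 20 0" --pt "0 0 30 0" --pt "0 0 30 0" --pt "0 0 25 0" --pt "0 0 15 0" --pt "0 0 7 0" --pt "0 0 2 0"

```text
clock: 3.12
tool_pos: [0.4438, -0.2579, 0.2206]
ee_rot: [3.14, -0.001, 0.144]
ft_force: [-0.5, -0.7, -1.3]
gripper_width: 0.0077
grasp_force: 28.5
```

Emit:
servo_tool --pt "5 9 0 -0.5" --pt "12 21 0 -1" --pt "18 31 0 -1" --pt "20 35 0 -1.2" --pt "20 35 0 -1.2" --pt "20 35 0 -1.2" --pt "20 35 0 -1.2" --pt "20 35 0 -1.2" --pt "18 31 0 -1" --pt "10 17 0 -0.2"

```text
clock: 3.95
tool_pos: [0.6073, 0.0298, 0.2176]
ee_rot: [-3.14, 0.003, -0.024]
ft_force: [0.2, -0.5, -1.0]
gripper_width: 0.0074
grasp_force: 28.6
```

Emit:
servo_tool --pt "5 9 0 0" --pt "1 1 0 0" --pt "0 0 -10 0" --pt "0 0 -10 0" --pt "0 0 0 0" --pt "0 0 0 0" --pt "0 0 0 0"

```text
clock: 4.53
tool_pos: [0.6125, 0.0353, 0.1994]
ee_rot: [3.142, 0.0, -0.027]
ft_force: [0.3, 0.3, -0.7]
gripper_width: 0.0076
grasp_force: 28.6
```

```bash
python3 - <<'E'
from h import *
for n in('scene','wrist','top'): s=snap(n)
st=env.sense(); print({k:np.round(st[k],4) for k in('tool_pos','ee_rot','ft_force','wrist_torque','gripper_width','grasp_force')})
a=load('scene')['pixels'][110:270,260:440]; b=load('wrist')['pixels']
cv2.imwrite('pics/d.png',np.vstack([cv2.resize(b,(480,300)),cv2.resize(a,(338,300)).__getitem__(slice(None)) if 0 else cv2.copyMakeBorder(cv2.resize(a,(338,300),interpolation=cv2.INTER_CUBIC),0,0,0,142,0)]))
E
```

```text
{'tool_pos': array([0.6127, 0.0358, 0.1998]), 'ee_rot': array([ 3.1415e+00, -8.0000e-04, -2.6200e-02]), 'ft_force': array([-0.7103,  0.6895, -1.7543]), 'wrist_torque': array([-0.0417, -0.002 ,  0.0222]), 'gripper_width': np.float64(0.0075), 'grasp_force': np.float64(28.58)}
```

View pics/d.png

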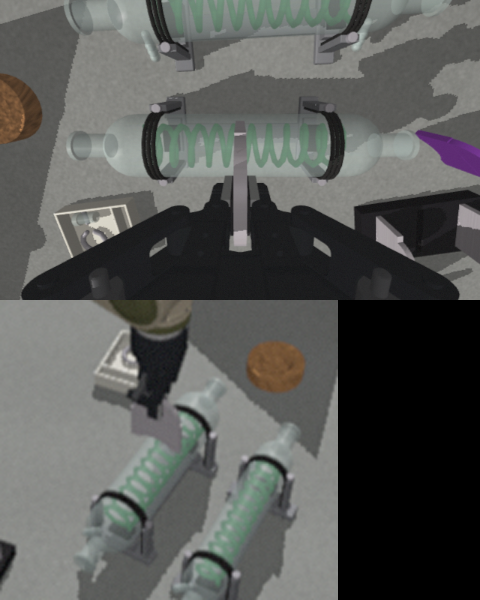

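The wrist view shows the leaf upright (240,190), square over the bare middle between the straps (155,150) and (322,150). The scene view shows the leaf held over the jacket at (155,430).

```bash
python3 - <<'E'
from h import *
from scipy.optimize import least_squares
for n in('scene','wrist'):
    w=cloud(load(n)).reshape(-1,3)
    l=w[(abs(w[:,1]-.034)<.012)&(abs(w[:,0]-.613)<.06)&(w[:,2]>.13)&(w[:,2]<.205)]
    print(n,len(l),np.percentile(l,[1,99],axis=0).round(4).tolist())
    for z in(.145,.155,.165,.175,.185,.195):
        q=l[abs(l[:,2]-z)<.005]
        if len(q)>4: print(z,len(q),q[:,0].min().round(4),q[:,0].max().round(4),((q[:,0].min()+q[:,0].max())/2).round(4),np.median(q[:,1]).round(4))
    r=cv2.minAreaRect(l[:,:2].astype(np.float32)*1000); print(r)
    p=w[(w[:,0]>.55)&(w[:,0]<.68)&(w[:,1]>-.02)&(w[:,1]<.09)&(abs(w[:,1]-.034)>.012)&(w[:,2]>.095)&(w[:,2]<.128)]
    f=lambda q:np.hypot((p[:,0]-q[0]-q[2]*(p[:,1]-.034)),p[:,2]-q[1])-.038
    g=least_squares(f,[.613,.08,0],loss='soft_l1',f_scale=.002); print(len(p),g.x.round(4))
E
```

```text
scene 373 [[0.5713, 0.0261, 0.1422], [0.6508, 0.0372, 0.2035]]
0.145 36 0.5726 0.6506 0.6116 0.0317
0.155 58 0.5726 0.6517 0.6121 0.0309
0.165 63 0.5709 0.6512 0.6111 0.0309
0.175 71 0.5713 0.6522 0.6118 0.0306
0.185 56 0.5729 0.6504 0.6117 0.0299
0.195 66 0.5704 0.6501 0.6103 0.0306
((611.5457153320312, 29.86520004272461), (81.36693572998047, 15.384894371032715), 3.717355728149414)
427 [0.6122 0.0814 0.0216]
wrist 387 [[0.6225, 0.028, 0.1418], [0.6514, 0.0431, 0.2048]]
0.145 24 0.6509 0.6514 0.6512 0.0356
0.155 29 0.651 0.6514 0.6512 0.0353
0.165 36 0.6508 0.6515 0.6512 0.0359
0.175 45 0.6509 0.6514 0.6512 0.0359
0.185 47 0.651 0.6514 0.6512 0.0358
0.195 132 0.6485 0.6515 0.65 0.0358
((636.8631591796875, 35.63028335571289), (19.489944458007812, 29.246583938598633), 89.3125991821289)
8456 [0.6129 0.0813 0.0249]
```

Emit:
servo_tool --pt "1 0 -6 0" --pt "0 0 -8 0" --pt "0 0 -7 0" --pt "0 0 -4 0" --pt "0 0 -2 0" --pt "0 0 -1 0" --pt "0 0 0 0" --pt "0 0 0 0"

```text
clock: 5.35
tool_pos: [0.6138, 0.0362, 0.1716]
ee_rot: [3.142, -0.0, -0.026]
ft_force: [-0.4, 0.2, -1.3]
gripper_width: 0.0076
grasp_force: 28.6
```

Emit:
servo_tool --pt "0 0 -0.3 0" --pt "0 0 -0.3 0" --pt "0 0 -0.3 0" --pt "0 0 -0.3 0" --pt "0 0 -0.3 0" --pt "0 0 -0.3 0" --pt "0 0 -0.2 0" --pt "0 0 0 0" --pt "0 0 0 0"

```text
clock: 6.1
tool_pos: [0.6137, 0.0361, 0.1693]
ee_rot: [-3.142, 0.0, -0.026]
ft_force: [-0.8, -0.4, -1.5]
gripper_width: 0.0075
grasp_force: 28.6
```

Emit:
servo_tool --pt "0 0 -0.3 0" --pt "0 0 -0.3 0" --pt "0 0 -0.3 0" --pt "0 0 -0.3 0" --pt "0 0 -0.3 0" --pt "0 0 0 0" --pt "0 0 0 0"

```text
clock: 6.68
tool_pos: [0.6137, 0.0362, 0.1679]
ee_rot: [3.142, -0.0, -0.026]
ft_force: [0.2, 0.7, -1.1]
gripper_width: 0.0073
grasp_force: 28.7
```

Emit:
servo_tool --pt "0 0 -0.2 0" --pt "0 0 -0.2 0" --pt "0 0 -0.2 0" --pt "0 0 -0.2 0" --pt "0 0 0 0" --pt "0 0 0 0"

```text
clock: 7.18
tool_pos: [0.6139, 0.0361, 0.1675]
ee_rot: [3.142, -0.001, -0.026]
ft_force: [-0.6, 0.5, 5.3]
gripper_width: 0.0075
grasp_force: 29.3
```

Emit:
servo_tool --pt "0 0 0 0" --pt "0 0 0 0" --pt "0 0 0 0" --pt "0 0 0 0" --pt "0 0 0 0"

```text
clock: 7.6
tool_pos: [0.6139, 0.0361, 0.1675]
ee_rot: [3.142, -0.001, -0.026]
ft_force: [-0.7, -0.5, 5.6]
gripper_width: 0.0076
grasp_force: 29.4
```

Emit:
servo_tool --pt "-0.3 0 0 0" --pt "-0.3 0 0 0" --pt "-0.3 0 0 0" --pt "-0.3 0 0 0" --pt "0 0 0 0" --pt "0 0 0 0"

```text
clock: 8.1
tool_pos: [0.6132, 0.0361, 0.1675]
ee_rot: [3.142, -0.002, -0.026]
ft_force: [4.5, 0.1, 5.2]
gripper_width: 0.0074
grasp_force: 29.5
```

Emit:
servo_tool --pt "0 0 0 0" --pt "0 0 0 0" --pt "0 0 0 0" --pt "0 0 0 0" --claw 0.825

```text
clock: 8.43
tool_pos: [0.613, 0.0361, 0.1674]
ee_rot: [-3.142, -0.002, -0.026]
ft_force: [3.6, -0.5, 6.3]
gripper_width: 0.0078
grasp_force: 23.1
```

Emit:
servo_tool --pt "0 0 0 0" --pt "0 0 0 0" --pt "-0.3 0 0 0" --pt "-0.3 0 0 0" --pt "-0.3 0 0 0" --pt "-0.3 0 0 0" --pt "0 0 0 0" --pt "0 0 0 0" --claw 0.8

```text
clock: 9.1
tool_pos: [0.6112, 0.0362, 0.167]
ee_rot: [-3.142, 0.0, -0.026]
ft_force: [-0.3, 0.1, 0.6]
gripper_width: 0.0086
grasp_force: 0.0
```

Emit:
servo_tool --pt "0 0 0 0" --pt "0 0 0 0" --pt "0 0 0 0" --pt "0 0 0 0" --claw 0.815

```text
clock: 9.43
tool_pos: [0.6112, 0.0362, 0.167]
ee_rot: [-3.142, 0.0, -0.026]
ft_force: [-0.7, -0.0, -0.1]
gripper_width: 0.0079
grasp_force: 2.5
```

```bash
cat >> h.py <<'E'
def tilt(y0=.034,xc=.613):
    s=snap('scene'); w=cloud(s).reshape(-1,3)
    l=w[(abs(w[:,1]-y0)<.014)&(abs(w[:,0]-xc)<.08)&(w[:,2]>.128)&(w[:,2]<.172)]
    # plate edges: fit slanted lines to x-extremes per height band
    zs=np.arange(.132,.170,.004); a=[]
    for z in zs:
        q=l[abs(l[:,2]-z)<.004]
        a.append((q[:,0].min(),q[:,0].max()) if len(q)>4 else (np.nan,)*2)
    a=np.array(a); m=np.nanmean(a,1); k=~np.isnan(m)
    c=np.polyfit(zs[k]-.157,m[k],1); ft=env.sense()
    print('deg',np.degrees(np.arctan(c[0])).round(1),'x at z.157',c[1].round(4),len(l),ft['ft_force'].round(1),ft['tool_pos'].round(4),ft['grasp_force'],ft['clock'])
    return s
E
python3 -c "
from h import *
tilt()"
```

```text
deg -1.0 x at z.157 0.6115 261 [-0.7  0.5 -0.8] [0.6112 0.0362 0.167 ] 2.4912098050117493 9.4833
```

Emit:
servo_tool --pt "0 0 -0.1 0" --pt "0 0 -0.1 0" --pt "-0.4 0 -0.02 0" --pt "-0.4 0 -0.02 0" --pt "-0.4 0 -0.02 0" --pt "-0.4 0 -0.02 0" --pt "-0.4 0 -0.02 0" --pt "-0.4 0 -0.02 0" --pt "0 0 0 0" --pt "0 0 0 0" --claw 0.819

```text
clock: 10.32
tool_pos: [0.6089, 0.0361, 0.1668]
ee_rot: [3.141, -0.0, -0.026]
ft_force: [0.6, -0.3, 3.2]
gripper_width: 0.0079
grasp_force: 7.0
```

Emit:
servo_tool --pt "-0.4 0 -0.02 0" --pt "-0.5 0 -0.03 0" --pt "-0.5 0 -0.03 0" --pt "-0.5 0 -0.03 0" --pt "-0.5 0 -0.03 0" --pt "-0.5 0 -0.04 0" --pt "-0.5 0 -0.04 0" --pt "-0.5 0 -0.04 0" --pt "-0.5 0 -0.04 0" --pt "0 0 0 0"

```text
clock: 11.15
tool_pos: [0.6043, 0.0362, 0.1664]
ee_rot: [-3.142, 0.0, -0.026]
ft_force: [0.1, 0.3, 2.2]
gripper_width: 0.0078
grasp_force: 7.1
```

```bash
python3 -c "
from h import *
tilt()"
```

```text
deg -5.4 x at z.157 0.6065 253 [1.  0.9 2.7] [0.6043 0.0362 0.1664] 7.065954878926277 11.2
```

Emit:
servo_tool --pt "-0.5 0 -0.05 0" --pt "-0.5 0 -0.05 0" --pt "-0.5 0 -0.05 0" --pt "-0.5 0 -0.06 0" --pt "-0.5 0 -0.06 0" --pt "-0.5 0 -0.06 0" --pt "-0.5 0 -0.06 0" --pt "-0.5 0 -0.07 0" --pt "-0.5 0 -0.07 0" --pt "0 0 0 0"

```text
clock: 12.03
tool_pos: [0.5998, 0.0362, 0.1658]
ee_rot: [-3.142, 0.0, -0.026]
ft_force: [0.7, 0.4, -0.0]
gripper_width: 0.0077
grasp_force: 6.9
```

Emit:
servo_tool --pt "-0.5 0 -0.07 0" --pt "-0.5 0 -0.07 0" --pt "-0.5 0 -0.07 0" --pt "-0.5 0 -0.08 0" --pt "-0.5 0 -0.08 0" --pt "-0.5 0 -0.08 0" --pt "-0.5 0 -0.08 0" --pt "-0.4 0 -0.08 0" --pt "0 0 0 0" --pt "0 0 0 0"

```text
clock: 12.87
tool_pos: [0.596, 0.0362, 0.1652]
ee_rot: [-3.142, 0.0, -0.026]
ft_force: [0.0, -0.2, -0.0]
gripper_width: 0.0077
grasp_force: 6.8
```

```bash
python3 -c "
from h import *
tilt()"
```

```text
deg -5.9 x at z.157 0.6009 263 [ 0.6 -1.  -0.4] [0.596  0.0362 0.1652] 6.78948350250721 12.9167
```

Emit:
servo_tool --pt "-0.2 0 -0.1 0" --pt "0 0 -0.1 0" --pt "0 0 -0.1 0" --pt "0 0 0 0" --pt "0 0 0 0" --pt "0 0 0 0" --pt "0 0 0 0"

```text
clock: 13.5
tool_pos: [0.5959, 0.0362, 0.1651]
ee_rot: [3.142, -0.0, -0.026]
ft_force: [0.3, 1.2, 3.8]
gripper_width: 0.0077
grasp_force: 7.2
```

```bash
sed -i 's/<.172)\]/<.160)]/; s/arange(.132,.170,.004)/arange(.122,.156,.004)/; s/>.128)/>.118)/; s/)<.014)&/-(0))<.010)\&/' h.py; grep -n 'l=w' h.py; python3 -c "
from h import *
s=tilt(); cv2.imwrite('pics/e.png',cv2.resize(s['pixels'][140:240,290:400],None,fx=5,fy=5,interpolation=cv2.INTER_CUBIC))"
```

```text
17:    l=w[(abs(w[:,1]-y0-(0))<.010)&(abs(w[:,0]-xc)<.08)&(w[:,2]>.118)&(w[:,2]<.160)]
deg -6.5 x at z.157 0.601 270 [-0.1  0.6  2.8] [0.5959 0.0362 0.1651] 7.17957079410553 13.55
```

View pics/e.png

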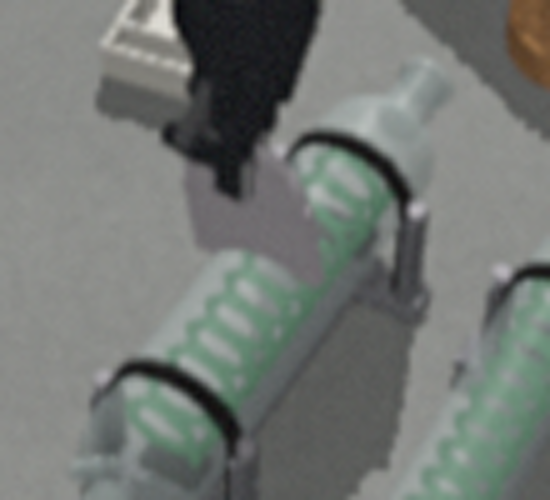

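The crop shows the leaf (255,225) tilted towards the robot and sitting down on the jacket.

```bash
cat >> h.py <<'E'
def edge():
    # +x edge of the leaf from the wrist camera: x=.., lean, then leaf mid and eye
    w=cloud(snap('wrist')).reshape(-1,3)
    l=w[(abs(w[:,1]-.0358)<.006)&(w[:,0]>.62)&(w[:,0]<.68)&(w[:,2]>.113)&(w[:,2]<.15)]
    b=[]
    for z in np.arange(.115,.149,.003):
        q=l[abs(l[:,2]-z)<.0015]
        if len(q)>3: b.append((z,np.median(q[:,0])))
    b=np.array(b); c=np.polyfit(b[:,1]*0+b[:,0],b[:,1],1); t=np.arctan(c[0])
    ft=env.sense(); z0=.082; xe=np.polyval(c,z0)
    print('deg',np.degrees(t).round(2),'eye x',(xe-.040/np.cos(t)).round(4),len(l),len(b),ft['ft_force'].round(1),ft['clock'])
E
python3 -c "
from h import *
edge()"
```

```text
deg 13.38 eye x 0.5889 271 12 [ 0.9 -0.4  3.1] 13.6
```

```bash
python3 -c "
from h import *
w=cloud(load('wrist'))
im=load('wrist')['pixels']
for r in range(120,270,8):
    print(r,[tuple(w[r,c].round(4).tolist()) for c in(314,322)], im[r,322])
"
```

```text
120 [(0.6607, 0.0414, 0.0017), (0.6604, 0.0334, 0.0001)] [86 90 90]
128 [(0.6528, 0.0417, -0.0001), (0.6527, 0.0336, 0.0008)] [88 92 91]
136 [(0.6501, 0.0399, 0.0902), (0.6499, 0.0342, 0.0896)] [96 98 95]
144 [(0.6469, 0.0395, 0.1194), (0.6467, 0.0344, 0.1193)] [96 94 99]
152 [(0.6438, 0.0392, 0.1369), (0.6438, 0.0346, 0.1379)] [100  98 102]
160 [(0.6413, 0.039, 0.1522), (0.641, 0.0348, 0.1504)] [97 96 98]
168 [(0.6391, 0.0388, 0.1647), (0.639, 0.0349, 0.1643)] [ 97  95 100]
176 [(0.6363, 0.0388, 0.1703), (0.6361, 0.035, 0.1698)] [149 147 152]
184 [(0.6338, 0.0387, 0.1766), (0.634, 0.0351, 0.1779)] [108 106 109]
192 [(0.6318, 0.0387, 0.1835), (0.6312, 0.0352, 0.1816)] [117 114 118]
200 [(0.629, 0.0387, 0.1865), (0.6288, 0.0353, 0.1861)] [128 128 132]
208 [(0.6265, 0.0387, 0.19), (0.6265, 0.0354, 0.1901)] [134 133 139]
216 [(0.6238, 0.0387, 0.1923), (0.6235, 0.0354, 0.1917)] [118 117 122]
224 [(0.6212, 0.0387, 0.1948), (0.6207, 0.0355, 0.1935)] [121 120 123]
232 [(0.6183, 0.0388, 0.196), (0.6183, 0.0356, 0.1964)] [124 122 126]
240 [(0.6156, 0.0389, 0.198), (0.6153, 0.0357, 0.1973)] [131 128 133]
248 [(0.6126, 0.0389, 0.199), (0.6127, 0.0357, 0.1993)] [131 127 133]
256 [(0.61, 0.039, 0.2007), (0.6101, 0.0358, 0.2011)] [131 127 132]
264 [(0.6068, 0.0391, 0.2013), (0.6066, 0.0359, 0.2011)] [125 122 128]
```

Fitting the leaf's edge from the wrist view gives a lean of −9.8° with the eye at x = 0.6126, so it is seated on the axis. Next I swing it the other way.

Emit:
servo_tool --pt "0.4 0 0.05 0" --pt "0.6 0 0.1 0" --pt "0.8 0 0.13 0" --pt "0.8 0 0.12 0" --pt "0.8 0 0.12 0" --pt "0.8 0 0.11 0" --pt "0.8 0 0.11 0" --pt "0.8 0 0.1 0" --pt "0.8 0 0.1 0" --pt "0.8 0 0.09 0"

```text
clock: 14.43
tool_pos: [0.6033, 0.0362, 0.1658]
ee_rot: [-3.142, 0.0, -0.026]
ft_force: [-1.7, 0.2, 2.1]
gripper_width: 0.0078
grasp_force: 7.0
```

Emit:
servo_tool --pt "0.8 0 0.08 0" --pt "0.8 0 0.07 0" --pt "0.8 0 0.06 0" --pt "0.8 0 0.06 0" --pt "0.8 0 0.05 0" --pt "0.8 0 0.05 0" --pt "0.8 0 0.04 0" --pt "0.8 0 0.03 0" --pt "0.8 0 0.03 0" --pt "0.8 0 0.02 0"

```text
clock: 15.27
tool_pos: [0.6114, 0.0362, 0.1665]
ee_rot: [3.142, -0.0, -0.026]
ft_force: [-0.7, 0.0, -0.8]
gripper_width: 0.008
grasp_force: 6.8
```

Emit:
servo_tool --pt "0.8 0 0.02 0" --pt "0.8 0 0.01 0" --pt "0.8 0 0 0" --pt "0.8 0 0 0" --pt "0.8 0 -0.01 0" --pt "0.8 0 -0.02 0" --pt "0.8 0 -0.02 0" --pt "0.8 0 -0.03 0" --pt "0.8 0 -0.04 0" --pt "0.8 0 -0.04 0"

```text
clock: 16.1
tool_pos: [0.6194, 0.0361, 0.1664]
ee_rot: [-3.142, -0.0, -0.026]
ft_force: [-0.5, 0.4, 0.1]
gripper_width: 0.0075
grasp_force: 6.8
```

Emit:
servo_tool --pt "0.8 0 -0.07 0" --pt "0.8 0 -0.07 0" --pt "0.8 0 -0.08 0" --pt "0.8 0 -0.08 0" --pt "0.8 0 -0.09 0" --pt "0.8 0 -0.09 0" --pt "0.8 0 -0.1 0" --pt "0.8 0 -0.1 0" --pt "0.8 0 -0.11 0" --pt "0.8 0 -0.11 0"

```text
clock: 16.93
tool_pos: [0.6274, 0.0361, 0.1654]
ee_rot: [3.142, -0.0, -0.026]
ft_force: [-0.9, -0.5, -0.1]
gripper_width: 0.0079
grasp_force: 6.8
```

Emit:
servo_tool --pt "0.8 0 -0.11 0" --pt "0.8 0 -0.11 0" --pt "0.8 0 -0.12 0" --pt "0.8 0 -0.13 0" --pt "0.6 0 -0.1 0" --pt "0.4 0 -0.07 0" --pt "0.2 0 -0.03 0" --pt "0 0 0 0" --pt "0 0 0 0"

```text
clock: 17.68
tool_pos: [0.6317, 0.0361, 0.1648]
ee_rot: [3.142, -0.0, -0.026]
ft_force: [-0.4, -0.6, -0.1]
gripper_width: 0.0078
grasp_force: 6.8
```

Emit:
servo_tool --pt "0 0 -0.1 0" --pt "0 0 -0.1 0" --pt "0 0 -0.1 0" --pt "0 0 -0.05 0" --pt "0 0 0 0" --pt "0 0 0 0" --pt "0 0 0 0" --pt "0 0 0 0" --pt "0 0 0 0"

```text
clock: 18.43
tool_pos: [0.6318, 0.0361, 0.1646]
ee_rot: [3.142, -0.001, -0.026]
ft_force: [0.2, 1.3, 3.9]
gripper_width: 0.0079
grasp_force: 7.3
```

```bash
python3 -c "
from h import *
w=cloud(snap('wrist'));f=env.sense();print(f['ft_force'],f['clock'])
for r in range(90,230,8):
    print(r,[tuple(w[r,c].round(4).tolist()) for c in(314,322)])
tilt()"
```

```text
[-0.10022133 -0.1294498   4.07920329] 18.4833
90 [(0.7249, 0.0405, 0.0005), (0.7247, 0.0327, 0.0007)]
98 [(0.7175, 0.0407, -0.0005), (0.7173, 0.0329, 0.0)]
106 [(0.7099, 0.0409, 0.0015), (0.7098, 0.033, -0.0005)]
114 [(0.7024, 0.0412, 0.0007), (0.7022, 0.0332, -0.0011)]
122 [(0.6947, 0.0414, 0.0002), (0.6944, 0.0334, -0.0012)]
130 [(0.6868, 0.0417, -0.001), (0.6866, 0.0336, -0.0005)]
138 [(0.6789, 0.0419, -0.0002), (0.6787, 0.0338, 0.0)]
146 [(0.6709, 0.0422, -0.0), (0.6706, 0.034, -0.0009)]
154 [(0.6627, 0.0424, 0.0004), (0.6623, 0.0342, -0.0011)]
162 [(0.6544, 0.0427, -0.0001), (0.6542, 0.0344, -0.0002)]
170 [(0.6459, 0.043, -0.0004), (0.6458, 0.0346, -0.0001)]
178 [(0.6375, 0.0432, 0.0003), (0.6371, 0.0348, -0.0008)]
186 [(0.6653, 0.0391, 0.1609), (0.6651, 0.0351, 0.1606)]
194 [(0.6642, 0.0389, 0.173), (0.6644, 0.0352, 0.174)]
202 [(0.662, 0.0389, 0.1791), (0.662, 0.0353, 0.1792)]
210 [(0.6599, 0.0389, 0.1841), (0.6594, 0.0354, 0.1831)]
218 [(0.6574, 0.0389, 0.1877), (0.657, 0.0355, 0.1869)]
226 [(0.6547, 0.0389, 0.1902), (0.6546, 0.0355, 0.1902)]
deg 7.5 x at z.157 0.6254 267 [ 0.4 -0.9  3.3] [0.6318 0.0361 0.1646] 7.3957934975624084 18.5333
```

Emit:
servo_tool --pt "-0.4 0 0.06 0" --pt "-0.7 0 0.12 0" --pt "-0.9 0 0.15 0" --pt "-0.9 0 0.14 0" --pt "-0.9 0 0.13 0" --pt "-0.9 0 0.12 0" --pt "-0.9 0 0.11 0" --pt "-0.9 0 0.11 0" --pt "-0.9 0 0.1 0" --pt "-0.9 0 0.09 0"

```text
clock: 19.37
tool_pos: [0.6232, 0.0362, 0.1655]
ee_rot: [-3.142, 0.0, -0.026]
ft_force: [1.7, -0.6, 1.5]
gripper_width: 0.0078
grasp_force: 7.2
```

Emit:
servo_tool --pt "-0.9 0 0.08 0" --pt "-0.9 0 0.07 0" --pt "-0.9 0 0.07 0" --pt "-0.9 0 0.06 0" --pt "-0.9 0 0.05 0" --pt "-0.9 0 0.04 0" --pt "-0.9 0 0.03 0" --pt "-0.9 0 0.02 0" --pt "-0.9 0 0.02 0" --pt "-0.9 0 0.01 0"

```text
clock: 20.2
tool_pos: [0.6142, 0.0361, 0.1659]
ee_rot: [-3.142, 0.0, -0.026]
ft_force: [2.0, -0.0, -0.4]
gripper_width: 0.0081
grasp_force: 6.9
```

Emit:
servo_tool --pt "0 0 0 0" --pt "0 0 0 0" --pt "0 0 0 0" --pt "0 0 1 0" --pt "0 0 3 0" --pt "0 0 6 0" --pt "0 0 12 0" --pt "0 0 18 0" --pt "0 0 15 0" --pt "0 0 5 0" --claw 0.84

```text
clock: 21.03
tool_pos: [0.615, 0.0361, 0.2289]
ee_rot: [3.141, -0.004, -0.026]
ft_force: [-0.2, -0.1, -0.7]
gripper_width: 0.0075
grasp_force: 29.3
```

Emit:
servo_tool --pt "-5 3 0 0" --pt "-15 10 0 0.9" --pt "-25 17 0 1.2" --pt "-30 20 0 1.2" --pt "-30 20 0 1.2" --pt "-25 17 0 1.2" --pt "-18 13 0 1.2" --pt "-10 8 0 0.9" --pt "-3 2 0 0" --pt "0 0 0 0"

```text
clock: 21.87
tool_pos: [0.4531, 0.1464, 0.2258]
ee_rot: [3.141, 0.0, 0.111]
ft_force: [0.3, 0.6, -0.3]
gripper_width: 0.0074
grasp_force: 29.3
```

Emit:
servo_tool --pt "0 0 0 0" --pt "0 0 0 0"

```text
clock: 22.03
tool_pos: [0.4543, 0.1455, 0.2257]
ee_rot: [3.141, 0.0, 0.109]
ft_force: [-0.0, 0.2, -1.4]
gripper_width: 0.0073
grasp_force: 29.3
```

```bash
python3 -c "
from h import *
s=snap('wrist','w2.png'); snap('scene');f=env.sense();print(f['ft_force'],f['tool_pos'],f['ee_rot'],f['grasp_force'],f['clock'])
w=cloud(s)
b=s['pixels']; 
p=w.reshape(-1,3); p=p[(abs(p[:,2]-.026)<.004)&(p[:,1]>.17)&(p[:,1]<.37)&(abs(p[:,0]-.45)<.1)]
print(len(p),cv2.minAreaRect(p[:,:2].astype(np.float32)*1000),np.median(p[:,2]))
"
```

```text
[-0.94559469  0.24293969 -0.65711053] [0.4540962  0.14557415 0.22570158] [3.14152767e+00 3.23208207e-04 1.09168858e-01] 29.33170437812805 22.1333
2013 ((445.6726989746094, 274.7113342285156), (109.42408752441406, 120.58707427978516), 6.387098789215088) 0.025625148144442444
```

View pics/w2.png

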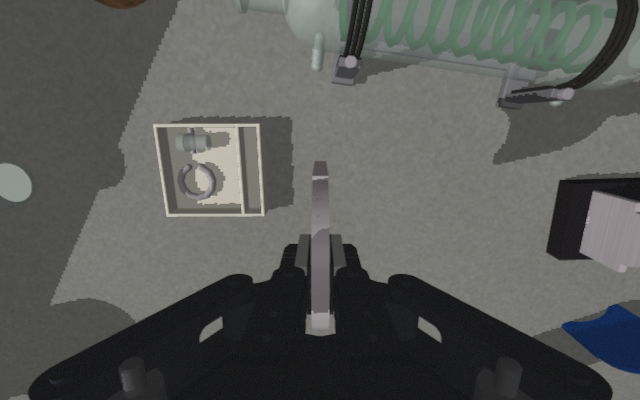

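The wrist view shows the tray with its narrow bay between the rims at columns 241 and 263 (rows 125–213), the leaf held upright at (320,245), and the bay empty.

```bash
python3 -c "
from h import *
s=load('wrist'); w=cloud(s); T=np.linalg.inv(s['camera_from_world'])
for r in(145,170,195): print(r,[(c,int(s['pixels'][r,c].sum()),float(w[r,c,2].round(3))) for c in range(236,270)])
def at(u,v,z):
    d=T[:3,:3]@np.array([(u-s['cx'])/s['fx'],(v-s['cy'])/s['fy'],1]); return T[:3,3]+d*(z-T[2,3])/d[2]
for r,c in((125,239),(125,260.5),(213,243),(213,264)): print(r,c,at(c,r,.026).round(4))
l=w.reshape(-1,3); l=l[(l[:,2]>.17)&(l[:,2]<.235)&(l[:,0]>.47)&(abs(l[:,1]-.145)<.02)]; print('leaf edge',np.percentile(l,[1,50,99],axis=0).round(4).tolist())
l=cloud(load('scene')).reshape(-1,3); l=l[(l[:,2]>.15)&(l[:,2]<.25)&(abs(l[:,0]-.455)<.06)&(abs(l[:,1]-.145)<.02)]; print('leaf scene',np.percentile(l,[1,50,99],axis=0).round(4).tolist())
"
```

```text
145 [(236, 593, 0.026), (237, 578, 0.027), (238, 552, 0.026), (239, 417, 0.025), (240, 255, 0.022), (241, 238, 0.016), (242, 243, 0.012), (243, 242, 0.009), (244, 293, 0.004), (245, 346, 0.004), (246, 358, 0.003), (247, 362, 0.005), (248, 366, 0.005), (249, 361, 0.005), (250, 363, 0.005), (251, 365, 0.004), (252, 366, 0.004), (253, 362, 0.004), (254, 365, 0.005), (255, 362, 0.005), (256, 362, 0.004), (257, 490, 0.026), (258, 555, 0.027), (259, 552, 0.027), (260, 420, 0.026), (261, 251, 0.02), (262, 233, 0.014), (263, 242, 0.008), (264, 237, 0.002), (265, 236, -0.001), (266, 229, 0.001), (267, 228, -0.0), (268, 225, -0.001), (269, 233, 0.001)]
170 [(236, 556, 0.004), (237, 554, 0.004), (238, 587, 0.025), (239, 578, 0.026), (240, 538, 0.028), (241, 398, 0.025), (242, 248, 0.021), (243, 236, 0.016), (244, 237, 0.012), (245, 235, 0.007), (246, 311, 0.005), (247, 357, 0.003), (248, 365, 0.005), (249, 361, 0.004), (250, 363, 0.003), (251, 363, 0.003), (252, 364, 0.004), (253, 362, 0.005), (254, 361, 0.004), (255, 361, 0.005), (256, 364, 0.004), (257, 360, 0.005), (258, 403, 0.004), (259, 5
[... 448 characters left out ...]
 (249, 361, 0.002), (250, 365, 0.005), (251, 357, 0.006), (252, 357, 0.005), (253, 363, 0.004), (254, 363, 0.004), (255, 359, 0.004), (256, 362, 0.004), (257, 361, 0.004), (258, 358, 0.003), (259, 361, 0.004), (260, 542, 0.026), (261, 592, 0.027), (262, 537, 0.026), (263, 386, 0.024), (264, 240, 0.019), (265, 236, 0.011), (266, 237, 0.006), (267, 237, -0.001), (268, 228, -0.0), (269, 225, 0.001)]
125 239 [0.5029 0.2432 0.026 ]
125 260.5 [0.5056 0.2192 0.026 ]
213 243 [0.3995 0.2345 0.026 ]
213 264 [0.4023 0.2092 0.026 ]
leaf edge [[0.4897, 0.147, 0.1735], [0.4927, 0.1508, 0.2227], [0.4936, 0.1548, 0.2348]]
leaf scene [[0.4132, 0.1271, 0.1691], [0.4609, 0.1406, 0.209], [0.4927, 0.152, 0.248]]
```

Emit:
servo_tool --pt "0 4 0 0" --pt "-0.4 12 0 0" --pt "-0.5 18 0 0" --pt "-0.5 20 0 0" --pt "-0.5 16 -5 0" --pt "-0.5 9 -10 0" --pt "0 3.6 -20 0" --pt "0 0 -25 0" --pt "0 0 -25 0" --pt "0 0 -25 0"

```text
clock: 22.97
tool_pos: [0.4508, 0.2286, 0.1144]
ee_rot: [3.141, 0.0, 0.11]
ft_force: [0.8, 0.6, -1.1]
gripper_width: 0.0076
grasp_force: 29.4
```

Emit:
servo_tool --pt "0 0 -14 0" --pt "0 0 -6 0" --pt "0 0 -2 0" --pt "0 0 0 0" --pt "0 0 0 0"

```text
clock: 23.38
tool_pos: [0.4515, 0.2288, 0.0948]
ee_rot: [-3.141, -0.002, 0.11]
ft_force: [0.2, -0.2, -0.1]
gripper_width: 0.0077
grasp_force: 29.3
```

```bash
python3 -c "
from h import *
s=snap('wrist','w3.png'); t=snap('scene');f=env.sense();print(f['ft_force'],f['tool_pos'],f['ee_rot'],f['clock'])
a=cv2.resize(s['pixels'],(480,300)); b=cv2.resize(t['pixels'][100:190,280:420],(467,300),interpolation=cv2.INTER_CUBIC)
cv2.imwrite('pics/f.png',np.vstack([a,cv2.copyMakeBorder(b,0,0,0,13,0)]))"
```

```text
[ 0.79098221 -0.55218998 -1.45390795] [0.45145611 0.22883177 0.09490475] [-3.14139748e+00 -1.89116849e-03  1.10410104e-01] 23.4833
```

View pics/f.png

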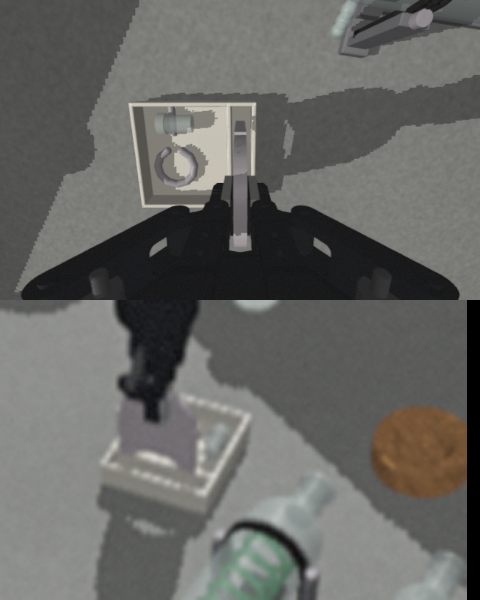

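The leaf (240,150) is centred between the narrow bay's rims (229 and 254), upright and just above the tray.

Emit:
servo_tool --pt "0 0 -8 0" --pt "0 0 -8 0" --pt "0 0 -7 0" --pt "0 0 -4 0" --pt "0 0 -2 0" --pt "0 0 -1 0" --pt "0 0 -0.5 0" --pt "0 0 -0.5 0" --pt "0 0 0 0" --pt "0 0 0 0"

```text
clock: 24.32
tool_pos: [0.4511, 0.2288, 0.0632]
ee_rot: [-3.142, -0.0, 0.11]
ft_force: [0.3, 0.3, -0.9]
gripper_width: 0.0072
grasp_force: 29.4
```

Emit:
servo_tool --pt "0 0 -0.4 0" --pt "0 0 -0.4 0" --pt "0 0 -0.4 0" --pt "0 0 -0.4 0" --pt "0 0 0 0" --pt "0 0 0 0"

```text
clock: 24.82
tool_pos: [0.4509, 0.2288, 0.0619]
ee_rot: [-3.142, -0.0, 0.111]
ft_force: [-2.0, -1.3, 5.2]
gripper_width: 0.0076
grasp_force: 30.4
```

Emit:
servo_tool --pt "0 0 0 0" --pt "0 0 0 0" --pt "0 0 0 0" --pt "0 0 0 0" --claw 0.74

```text
clock: 25.15
tool_pos: [0.451, 0.2287, 0.0614]
ee_rot: [-3.142, 0.0, 0.11]
ft_force: [0.1, -0.0, 0.1]
gripper_width: 0.0109
grasp_force: 0.0
```

Emit:
servo_tool --pt "0 0 0 0" --pt "0 0 0 0" --pt "0 0 0 0" --pt "0 0 10 0" --pt "0 0 25 0" --pt "0 0 35 0" --pt "0 0 35 0" --pt "0 0 25 0" --pt "-5 -5 5 0" --pt "0 0 0 0" --claw 0.4

```text
clock: 25.98
tool_pos: [0.4458, 0.2235, 0.1978]
ee_rot: [-3.141, -0.003, 0.111]
ft_force: [-0.1, 0.4, -0.9]
gripper_width: 0.0253
grasp_force: 0.0
```

```bash
python3 -c "
from h import *
s=snap('wrist'); t=snap('scene');f=env.sense();print(f['ft_force'],f['tool_pos'],f['clock'])
for n in (s,t):
    l=cloud(n).reshape(-1,3); l=l[(l[:,2]>.05)&(l[:,2]<.12)&(abs(l[:,0]-.45)<.07)&(abs(l[:,1]-.228)<.04)]; print(np.percentile(l,[1,50,99],axis=0).round(4).tolist())
a=cv2.resize(s['pixels'],(480,300)); b=cv2.resize(t['pixels'][90:300,190:430],(343,300),interpolation=cv2.INTER_CUBIC)
cv2.imwrite('pics/g.png',np.vstack([a,cv2.copyMakeBorder(b,0,0,0,137,0)]))"
```

```text
[-0.36184666 -0.01864521 -0.33646247] [0.44541678 0.22354476 0.19545649] 26.0833
[[0.4175, 0.2241, 0.0591], [0.4593, 0.2309, 0.0945], [0.489, 0.2372, 0.0996]]
[[0.4117, 0.2168, 0.0511], [0.4519, 0.2245, 0.0732], [0.4884, 0.2341, 0.1013]]
```

View pics/g.png

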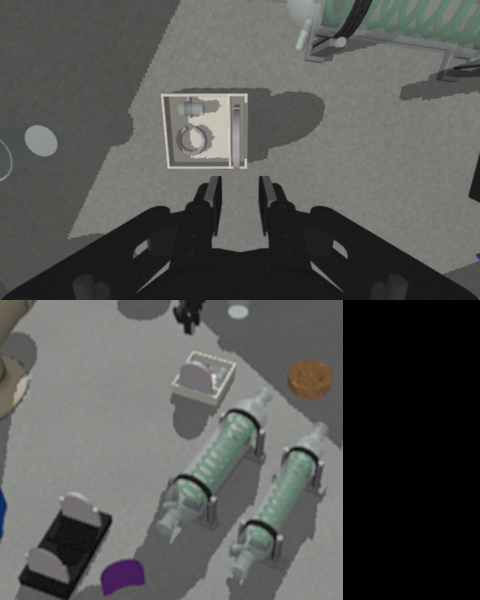

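The leaf stands upright in the narrow bay (236,135), the other two leaves are in the rack, and the gripper is clear of everything.

```bash
python3 -c "
from station import env
print(env.close_job())"
```

```text
the job is handed in; nothing more can be done
None
```

The 38 mm leaf was gauged on the nearer (stout) condenser upright and about 10° each way, seated each time at about 4 to 7 N by the wrist sensor; it now stands in the narrow bay with the other two leaves in their rack, and the job was handed in at about 26 s with no verdict returned.

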